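# Reset the tripped blender through its recessed well

### The arm

A 7-joint arm with a two-finger parallel gripper is mounted at the origin on the work surface. World frame = base frame: x ahead of the robot, y to its left, z up, the work surface at z = 0. Lengths are in mm, angles in degrees, forces in N, time in s.
With the tool pointing down it reaches from about 425 to 925 mm from the base axis. Payload 6.8 kg.
Tool frame: the origin (TCP) lies on the centre line of the jaws, within the pads' length; the fingertips stand 17 mm ahead of it and the grasp point (between the pads) lies 2 mm behind it; x points along the fingers, z is the direction in which the jaws open and shut, and the axes are right-handed (so a half turn about x gives the same grasp; the last joint's range is limited). The gripper opens to 85 mm and grips with 20 to 120 N. Pads are 22 mm wide; open, the fingers measure 114 mm over their backs; the gripper's body (76 mm by 85 mm) begins 54 mm behind the grasp point. The pads swing forward as they close: fully open they stand 13 mm farther back than shut.
Start: joints at [66.285, 27.33, 1.283, 89.118, -0.659, 63.558, -4.761], TCP at [203.222, -643.699, 248.308] pointing down, gripper open.
Joint ranges: [-169.35, 169.35], [-19.33, 120.38], [-80.79, 83.38], [13.8, 139.57], [-78.32, 258.32], [9.67, 109.79], [-169.56, 169.56]. Speed limits (degrees/s): [136.94, 136.94, 180, 180, 180, 180, 180].

### API

Orientations are given as a 3x3 rotation matrix whose columns are the frame's x, y, z axes.
In Python, from cell import state, imaging, workorder gives the robot as it stands.
- The arm moves only by the tool apply_moves, never from a script. Its argument "targets" is a list of rows, each a list of 4 numbers: the shift along the tool's x, y, z in cm, then the turn about the tool's x in rad. A call has 1 to 5 rows; each row shifts and turns the pose as measured when the row begins, along the tool's axes as they then stand; what a row does not reach is not made up. A row lasts 1/10 s, in which the tool goes at most 50 mm and 8.59 degrees, less where a joint would pass 70% of its speed; a pose out of reach is approached as far as the arm can. A call with a gripper value outside its range is refused whole. "claw" is the opening, from 0 (shut) to 1 (fully open), set as the call begins (left out, the last holds). The fingers move at their own pace and stop on an object; "newtons" is the grip in N (left out, the last holds). Time passes only in rows, so rows that do not move let the fingers close. It gives the time, the measured TCP pose, the force and the opening at its end, in the units of the state.
- state(): the state, without advancing time (a new reading comes with each control period).
- imaging.camera(name): name is "side" or "top"; returns the picture (384x512x3 uint8, blue, green, red); there is no depth.
- imaging.calibration(name): a dict with "intrinsics" (3x3 intrinsics, pixels), "rvec" (rotation vector, rad) and "tvec" (3), from world to camera coordinates, as OpenCV has them. Camera axes: x right, y down, z forward; pixel columns grow to the right and rows downward; lengths in mm; the calibration is good to about 2 mm. A picture is of the moment at which its call begins. calibration takes no time and is no camera call.
- workorder.finish_job(): hands the job in, once; it reports no verdict.
Trained networks look in the newest picture that a camera, given by its name, has taken for a name from the list of things; names that differ only in an ending like _2 or _b are one class to them, and where a whole thing is asked for, a point or a joint stands for the part that bears it (a point fixed in the world has none). Each returns a list of dicts, best first, with "conf" (0 to 1); they miss things now and then, are a little off and sometimes report something else, mostly with a low value. They report only what shows in the picture. A call takes as long as a camera call.
- imaging.spot_in(target, camera): "at" ([x, y, z] in mm, in world coordinates, good to about 4 mm: the middle of the surface that is visible of it).
- imaging.pinpoint(target, camera): "at" ([x, y, z] in mm, in world coordinates, good to about 4 mm: a listed point, or the origin of a listed thing).
The state is a dict: "clock": time; "qpos": joint angles; "qvel": joint speeds; "joint_torque": joint torques, N m; "eef_pos": TCP position; "eef_rot": TCP orientation; "wrist_force": force on the tool from outside, world axes, zero at the start; "moment": the same for the moment, N m; "width": finger opening in mm.
Only numpy, scipy, OpenCV 4.12 (cv2) and the standard library are available. Lean on these libraries where they do the work, as an engineer would, in place of code of your own. Each camera call takes 0.05 s, during which the arm holds its last target.

### The job

The blender has tripped its overload switch: with a fingertip push the sliding shutter on top of its base fully open, reach into the well that it uncovers and press the sunken reset button all the way down, keep it down for a good second and let it come up, then push the shutter fully closed again. Only push and press: lift nothing, do not shove the blender about, and leave its raised start key, its knob, the gasket on the jar seat and the other things on the counter as they are.

Things in the scene. Friction and masses are not known exactly. Their poses are not given: they have to be found in the camera images.
- blender: Silver blender motor base (4 kg, loose, on rubber feet), 220 (x) x 240 (y) x 120 mm high. Origin: centre of its underside; z up; -x is its front, with the knob, turned up to 23 deg from facing the robot. On its deck (120 mm up): the well at x -50, y -45, its shutter sliding to +y between 5 mm rails; round jar seat at x 55, y 10, radius 48, steel coupling 29 mm high; start key at x 80, y -85.
- well (a point): Centre of the mouth of the square well, level with the deck; axes as the blender's. The well is 54 x 54 mm inside, sides along x and y, 28 mm deep to its floor. Uncovered only when the shutter is open.
- reset_top (a point): Centre of the top of the sunken reset button, a grey round button 24 mm across in the middle of the well, its top 16 mm below the deck when up.
- reset (a joint): Travel of the reset button, m: 0 up, 0.006 fully down. It springs back; the push needed is 2 N at the start and 4 N fully down.
- tab (a point): Middle of the upright tab on the shutter; it moves with the shutter; axes as the blender's. The shutter is a grey plate 66 x 66 x 4 mm on the deck (its upper face 4.5 mm above the deck); across its middle stands the tab, 44 mm long along x, 8 mm thick along y, its top 18 mm above the plate; this point lies 9 mm above the plate.
- shutter (a joint): Position of the shutter, m: 0 closed (centred over the well), 0.072 fully open (moved along the blender's +y). It starts at 0 to 0.015, slides with about 1.5 N of friction and stays where it is left.
- start_top (a point): Centre of the top of the raised start key, grey, round, 22 mm across, standing 12 mm above the deck at the far right corner. Not to be pressed.
- start (a joint): Travel of the start key, m: 0 up, 0.006 down; to be left up.
- knob (a joint): Angle of the black turning knob on the blender's front face (axis 48 mm up, sticks out under 50 mm), rad; it starts between 0.8 and 1.2. Not to be turned.
- gasket: Grey gasket, a loose flat ring, outer diameter 86, inner 60, 5 mm thick, lying on the jar seat. Origin: centre of its underside.
- jar: Open glass jar, loose, 80 mm across, 110 high, beside the blender. Origin: centre of its underside.
- box: Red plastic storage box with a round twist cap, loose, 85 x 85 mm, 91 high with its cap, beside the blender. Origin: centre of its underside.
- mug: White mug, loose, 76 mm across, 90 high, beside the blender. Origin: centre of its underside.
- hexkey: Steel hex key, loose, an L of 100 x 31 mm, 6 mm thick, lying in front of the blender. Origin: middle of the underside of its long leg.
- spatula: Spatula, loose, 240 mm long, lying on the counter to the right. Origin: its underside, near the middle.

How it is judged (in metres and radians):
On the way, in this order (a step that is already met when the one before it is completed fails the run):
1. the shutter is pushed open, clear of the well (value of joint shutter above 0.062 m and value of joint reset below 0.0015 m), for 0.1 s.
2. the reset button is pressed all the way down and kept down (value of joint reset above 0.0048 m), for 0.8 s.
3. the button has come up and the shutter is pushed closed over the well (value of joint shutter below 0.006 m and value of joint reset below 0.0015 m), for 0.2 s.
At the end, for the whole second after the job is handed in: The shutter is closed to within 6 mm, the reset button and the start key are up, the knob reads 0.5 to 1.5 rad, the blender stands at rest on the counter within 25 mm of where it was, and the gasket, jar, box, mug, hex key and spatula lie within 30 mm of where they were (all of step 3 and value of joint start below 0.0015 m and value of joint knob between 0.5 and 1.5 rad and linear speed of blender below 0.01 m/s and height (world z) of blender below 0.006 m and distance of blender from where it was at the start of the episode below 0.025 m and distance of each of gasket, jar, box, mug, hexkey, spatula from where it was at the start of the episode below 0.03 m); the robot touches nothing.
It fails at once if the raised start key is pressed (2.5 mm or more) (value of joint start above 0.0025 m).
It fails at once if the blender is lifted or tipped (10 mm, 0.1 rad) or shoved by more than 25 mm (height (world z) of blender above 0.01 m or angle between blender's own z axis and vertical above 0.1 rad or distance of blender from where it was at the start of the episode above 0.025 m).
It fails at once if the knob is turned (out of 0.5 to 1.5 rad) (value of joint knob below 0.5 rad or value of joint knob above 1.5 rad).
It fails at once if the gasket, jar, box, mug, hex key or spatula is lifted, carried or knocked more than 30 mm (distance of any of gasket, jar, box, mug, hexkey, spatula from where it was at the start of the episode above 0.03 m).
It also fails if it takes over 58 s, if anything falls off the work surface, if the arm or the gripper's body presses on something with over 40 N, if the wrist force passes 120 N, or if a joint passes its speed limit or range.

## Working session

There is one attempt and no reset: what is moved stays moved. The work goes in short steps, Python scripts to look and compute and a tool call to move; the robot and the scene stay as the last step left them, time stands still between calls to the robot, and variables do not carry over. Pictures are saved under pics/ and viewed, and the job is handed in when it is done.

Besides the shell and the picture viewer there is one more tool, called after "Call:" as name(argument=value, ...), one argument or row to a line, values as JSON. apply_moves: Moves the arm, as the interface text tells. Its arguments: {"type":"object","properties":{"targets":{"type":"array","items":{"type":"array","items":{"type":"number"}}},"claw":{"type":"number"},"newtons":{"type":"number"}},"required":["targets"]}

```bash
mkdir -p pics; ls
python3 - <<'E'
from cell import state, imaging, workorder
import cv2, numpy as np
s=state(); print({k:np.round(v,3).tolist() for k,v in s.items()})
for c in("top","side"):
    im=imaging.camera(c); cv2.imwrite(f"pics/{c}0.png",im)
    for t in ("blender","well","tab","start_top","reset_top","gasket"):
        r=imaging.pinpoint(t,c); print(c,t,[(np.round(d["at"],1).tolist(),round(d["conf"],2)) for d in r[:2]])
    k=imaging.calibration(c);print(k)
E
```

```text
pics
{'clock': 0.0, 'qpos': [66.285, 27.379, 1.28, 89.179, -0.66, 63.558, -4.761], 'qvel': [0.057, 0.058, -0.064, 0.038, -0.091, -0.008, -0.028], 'joint_torque': [0.001, -59.645, 1.608, -28.12, 0.012, 0.009, 0.0], 'eef_pos': [203.043, -643.138, 247.278], 'eef_rot': [[-0.001, 0.954, 0.301], [0.002, 0.301, -0.954], [-1.0, -0.0, -0.002]], 'wrist_force': [0.272, -0.019, -0.369], 'moment': [0.002, 0.007, 0.028], 'width': 85.214}
top blender [([634.7, -74.1, 5.4], 0.58)]
top well [([597.0, -126.4, 120.1], 0.74)]
top tab [([589.5, -107.5, 131.9], 0.82)]
top start_top []
top reset_top [([730.4, -135.7, 130.6], 0.47)]
top gasket [([681.6, -48.2, 132.2], 0.73)]
{'intrinsics': array([[371.56957698,   0.        , 253.07256831],
       [  0.        , 371.56957698, 188.30313529],
       [  0.        ,   0.        ,   1.        ]]), 'rvec': array([ 2.16287785, -2.12623617,  0.18810979]), 'tvec': array([ 23.02621149, 567.50959887, 959.99409217])}
side blender []
side well [([595.0, -127.8, 119.1], 0.77)]
side tab [([592.2, -113.3, 131.6], 0.63), ([672.9, -423.4, 3.6], 0.61)]
side start_top [([635.4, -71.1, 0.8], 0.74)]
side reset_top [([585.7, 128.3, -0.6], 0.69)]
side gasket [([684.8, -49.0, 132.7], 0.67), ([569.9, 270.2, 1.3], 0.38)]
{'intrinsics': array([[369.11292575,   0.        , 257.65475986],
       [  0.        , 369.11292575, 187.20857461],
       [  0.        ,   0.        ,   1.        ]]), 'rvec': array([ 0.59455666, -2.55989685,  1.32765018]), 'tvec': array([ 527.93551599,  219.12596413, 1077.69607933])}
```

View pics/top0.png

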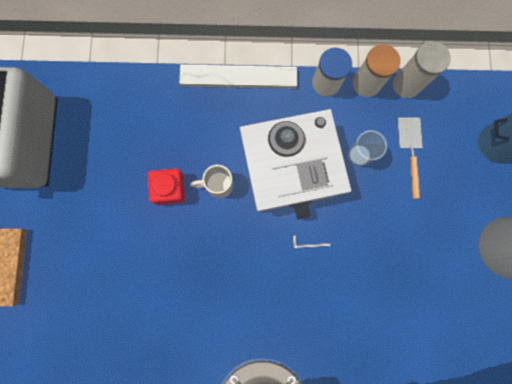

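View pics/side0.png

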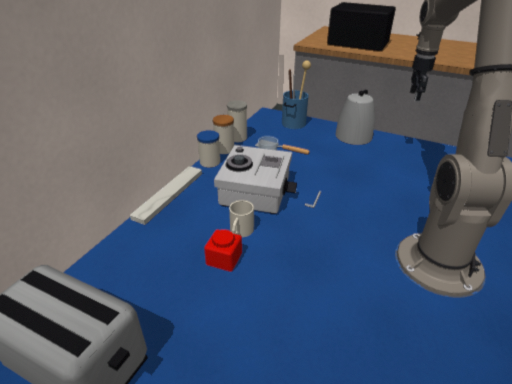

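Run:
```python
import cv2
im=cv2.imread("pics/top0.png"); c=im[100:225,230:360]; cv2.imwrite("pics/c0.png",cv2.resize(c,None,fx=6,fy=4.8*1.25,interpolation=cv2.INTER_CUBIC)[:600*1+150][:, :780])
c=im[100:220,235:360]; cv2.imwrite("pics/c0.png",cv2.resize(c,None,fx=5,fy=5,interpolation=cv2.INTER_CUBIC))
im=cv2.imread("pics/side0.png"); c=im[135:225,210:310]; cv2.imwrite("pics/s0.png",cv2.resize(c,None,fx=6,fy=6,interpolation=cv2.INTER_CUBIC))
```

```text
(no output)
```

View pics/c0.png

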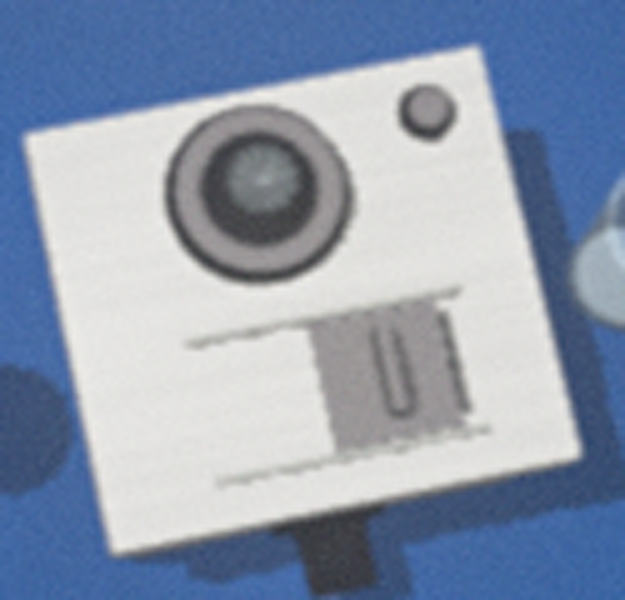

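View pics/s0.png

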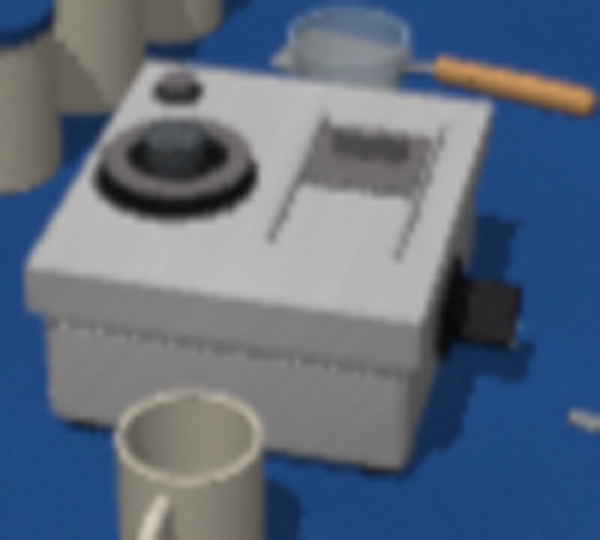

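```bash
cat > h.py <<'E'
import cv2, numpy as np
from scipy.optimize import least_squares
from cell import state, imaging, workorder
K={c:imaging.calibration(c) for c in("top","side")}
def proj(c,P):
    k=K[c]; return cv2.projectPoints(np.float64(P).reshape(-1,1,3),k["rvec"],k["tvec"],k["intrinsics"],None)[0][:,0]
def w(p,P):
    P=np.atleast_2d(np.float64(P)); c,s=np.cos(p[2]),np.sin(p[2])
    return P@np.array([[c,-s,0],[s,c,0],[0,0,1]]).T+[p[0],p[1],0]
def ray(c,uv,z):
    k=K[c]; R=cv2.Rodrigues(k["rvec"])[0]; d=R.T@np.linalg.solve(k["intrinsics"],[*uv,1]); o=-R.T@k["tvec"]
    return o+d*(z-o[2])/d[2]
E
python3 - <<'E'
from h import *
L=[[110,120,120],[110,-120,120],[-110,-120,120],[-110,120,120]]
T=np.array([[25,133],[480,47],[581,458],[113,553]])/5+[235,100]-.4
S=np.array([[28,268],[142,62],[492,102],[425,325]])/6+[210,135]-.42
for cams in (("top",),("side",),("top","side")):
    f=lambda p: np.concatenate([(proj(c,w(p,L))-{"top":T,"side":S}[c]).ravel() for c in cams])
    r=least_squares(f,[635,-73,.25]); p=r.x; print(cams,p,np.degrees(p[2]),np.round(r.fun,1))
    print("well",w(p,[-50,-45,120]),"gasket",w(p,[55,10,120]),"start",w(p,[80,-85,132]))
for uv in ([393,370],[378,322],[405,415]): print(w([0,0,0],ray("top",np.array(uv)/5+[235,100]-.4,142)))
E
```

```text
('top',) [ 6.33913139e+02 -7.06745181e+01  2.17284499e-01] 12.449484772907947 [ 0.3  0.2 -0.2  0.1 -0.  -0.1 -0.1 -0.2]
well [[ 594.78986065 -125.39534704  120.        ]] gasket [[685.46410579 -49.05282109 120.        ]] start [[ 730.35625043 -136.42956484  132.        ]]
('side',) [ 6.31499289e+02 -6.85444360e+01  2.34398221e-01] 13.430028812595628 [-0.3  0.3  0.4 -0.1 -0.2  0.   0.2 -0.2]
well [[ 593.31817171 -123.92676411  120.        ]] gasket [[682.67269787 -46.04371939 120.        ]] start [[ 729.05353699 -132.63943385  132.        ]]
('top', 'side') [ 6.33278408e+02 -7.04948440e+01  2.22024360e-01] 12.721058788989064 [ 0.   0.7 -0.5  0.2  0.  -0.1  0.1  0.2 -0.8 -0.4  0.7 -0.5 -0.1 -0.1
 -0.7 -0.5]
well [[ 594.41493736 -125.40049645  120.        ]] gasket [[684.72631236 -48.62904637 120.        ]] start [[ 730.03210477 -135.7920269   132.        ]]
[[ 590.82238282 -113.56510775  142.        ]]
[[ 614.90713456 -106.36628673  142.        ]]
[[ 568.40172639 -119.24543917  142.        ]]
```

```bash
cat >> h.py <<'E'
BP=[633.5,-70.6,np.radians(12.6)]
def go(loc):  # desired TCP in blender xy + world z; print remaining shift in tool axes (cm)
    s=state(); R=np.array(s["eef_rot"]); t=w(BP,loc)[0]
    d=R.T@(t-s["eef_pos"])/10
    turn=-(BP[2]-np.arctan2(R[1,1],R[0,1]))
    loc0=w([0,0,-BP[2]],np.array(s["eef_pos"])-[BP[0],BP[1],0])[0]
    print("clk",round(s["clock"],2),"loc now",np.round(loc0,1),"F",np.round(s["wrist_force"],1),"w",round(s["width"],1),"tilt",np.round(R[:2,0],3),"shift cm",np.round(d,2),"turn",round(turn,4))
E
python3 - <<'E'
from h import *
print("kettle",ray("top",(497,245),100),ray("top",(497,245),200),"pot",ray("top",(500,140),150))
print(ray("top",(480,245),100),ray("top",(478,140),150), ray("side",(363,93),200))
go([-50,-60,248])
E
```

```text
kettle [ 424.71060117 -583.86616883  100.        ] [ 422.76824518 -516.67825514  200.        ] pot [ 683.76051339 -581.20257768  150.        ]
[ 424.02079737 -540.58024279  100.        ] [ 682.61676428 -525.64891682  150.        ] [ 414.23156189 -703.66068832  200.        ]
clk 0.7 loc now [-544.9 -465.4  248.3] F [-0.   0.3  0.6] w 85.7 tilt [ 0. -0.] shift cm [ 3.000e-02  5.279e+01 -3.615e+01] turn 0.0859
```

Call:
apply_moves(
  targets=[
    [0,0,-3,0.0859],
    [0,0,-4,0],
    [0,0,-4,0],
    [0,1,-4,0],
    [0,3,-2,0],
  ],
  claw=0,
  newtons=40,
)

```text
clock: 1.2
eef_pos: [198.4, -467.8, 246.9]
eef_rot: [[-0.002, 0.978, 0.207], [-0.002, 0.207, -0.978], [-1.0, -0.002, 0.002]]
wrist_force: [0.7, -0.5, 0.1]
width: 12.6
```

Call:
apply_moves(
  targets=[
    [0,4,-1,0],
    [0,4,-1,0],
    [0,4,-1,0],
    [0,4,-1,0],
    [0,4,-1,0],
  ],
)

```text
clock: 1.7
eef_pos: [386.5, -373.8, 248.5]
eef_rot: [[-0.0, 0.98, 0.199], [-0.006, 0.199, -0.98], [-1.0, -0.002, 0.006]]
wrist_force: [0.1, -0.6, 0.6]
width: 0.1
```

```bash
python3 -c "
from h import *
go([-50,-60,248])"
```

```text
clk 1.7 loc now [-307.2 -242.   248.5] F [ 0.1 -0.6  0.6] w 0.1 tilt [-0.    -0.006] shift cm [ -0.1   25.37 -18.69] turn -0.0191
```

Call:
apply_moves(
  targets=[
    [0,4,-3,-0.02],
    [0,4,-3,0],
    [0,4,-3,0],
    [0,4,-3,0],
    [0,4,-3,0],
  ],
)

```text
clock: 2.2
eef_pos: [551.7, -185.6, 248.8]
eef_rot: [[0.003, 0.977, 0.215], [-0.009, 0.215, -0.977], [-1.0, 0.001, 0.01]]
wrist_force: [0.2, -0.8, -0.4]
width: -0.2
```

Call:
apply_moves(
  targets=[
    [0,3,-2,0],
    [0,1.5,-1,0],
    [0,0,0,0],
  ],
)

```text
clock: 2.5
eef_pos: [595.0, -135.5, 249.0]
eef_rot: [[0.007, 0.974, 0.227], [-0.005, 0.227, -0.974], [-1.0, 0.006, 0.007]]
wrist_force: [0.4, -0.5, -0.5]
width: 0.1
```

```bash
python3 -c "
from h import *
go([-50,-60,170])"
```

```text
clk 2.5 loc now [-51.7 -55.  249. ] F [ 0.4 -0.5 -0.5] w 0.1 tilt [ 0.007 -0.005] shift cm [7.91 0.12 0.45] turn 0.0091
```

Call:
apply_moves(
  targets=[
    [2.5,0,0.6,0.009],
    [2.5,0,0.2,0],
    [2.5,0,0,0],
    [0,0,0,0],
  ],
)

```text
clock: 2.9
eef_pos: [596.2, -147.9, 173.4]
eef_rot: [[0.009, 0.976, 0.216], [-0.008, 0.216, -0.976], [-1.0, 0.007, 0.01]]
wrist_force: [-0.6, 0.2, -0.1]
width: 0.3
```

Run:
```python
from h import *
go([-50,-63,148])
im=imaging.camera("side"); c=im[95:195,220:320]; cv2.imwrite("pics/s1.png",cv2.resize(c,None,fx=6,fy=6,interpolation=cv2.INTER_CUBIC))
im=imaging.camera("top"); c=im[100:220,235:360]; cv2.imwrite("pics/t1.png",cv2.resize(c,None,fx=5,fy=5,interpolation=cv2.INTER_CUBIC))
```

```text
clk 2.9 loc now [-53.3 -67.3 173.4] F [-0.6  0.2 -0.1] w 0.3 tilt [ 0.009 -0.008] shift cm [ 2.54  0.31 -0.45] turn -0.0026
```

View pics/s1.png

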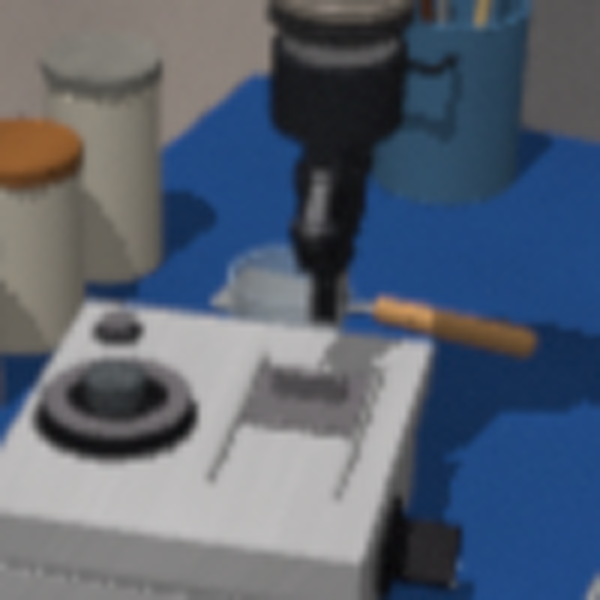

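View pics/t1.png

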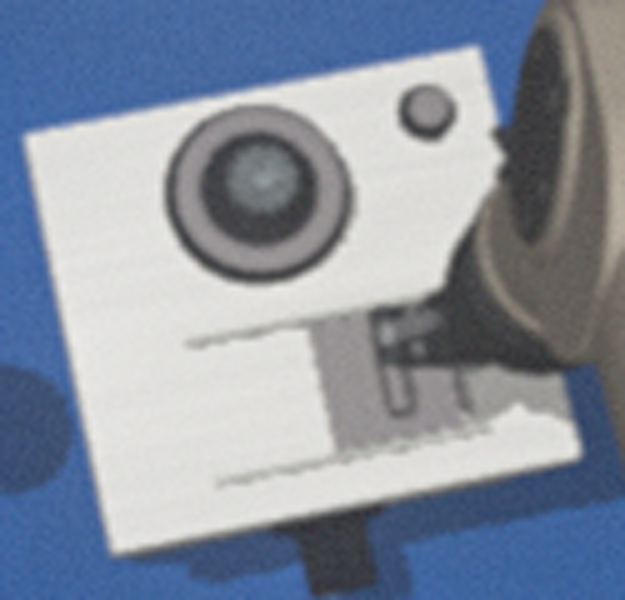

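Run:
```python
from h import *
for z in (156.4,160,169): print((proj("side",[596,-148,z])-[220,95])*6,(proj("top",[596,-148,z])-[235,100])*5)
```

```text
[[323.86143531 316.53173067]] [[466.79743878 352.99207991]]
[[324.07873919 311.16185745]] [[468.40469624 351.45641519]]
[[324.62504623 297.6618703 ]] [[472.47897026 347.56362327]]
```

Call:
apply_moves(
  targets=[
    [1,0.15,-0.1,0],
    [1,0.1,-0.1,0],
    [0.5,0.1,-0.1,0],
    [0,0,0,0],
  ],
)

```text
clock: 3.4
eef_pos: [604.0, -145.6, 154.4]
eef_rot: [[0.021, 0.977, 0.214], [-0.011, 0.214, -0.977], [-1.0, 0.018, 0.015]]
wrist_force: [0.4, -0.3, 0.1]
width: -0.0
```

Run:
```python
from h import *
go([-50,-63,148])
im=imaging.camera("side"); c=im[95:195,220:320]; cv2.imwrite("pics/s2.png",cv2.resize(c,None,fx=6,fy=6,interpolation=cv2.INTER_CUBIC))
```

```text
clk 3.4 loc now [-45.1 -66.7 154.4] F [ 0.4 -0.3  0.1] w -0.0 tilt [ 0.021 -0.011] shift cm [ 0.62 -0.5  -0.38] turn -0.004
```

View pics/s2.png

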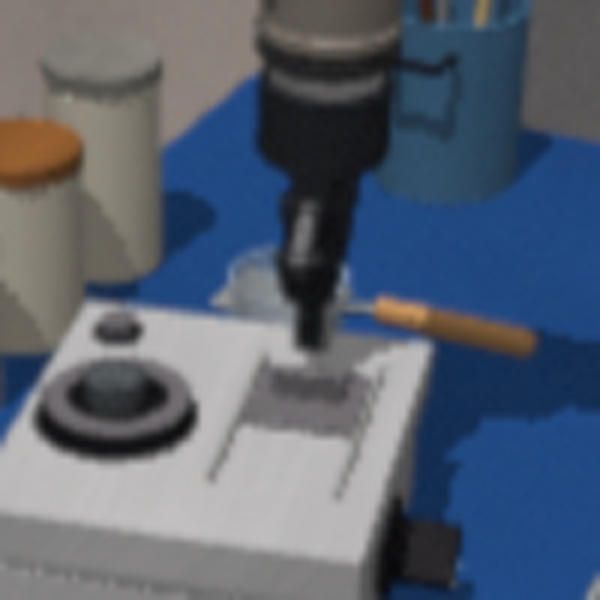

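Call:
apply_moves(
  targets=[
    [0.5,-0.5,-0.1,0],
    [0.1,0,0,0],
  ],
)

```text
clock: 3.65
eef_pos: [599.1, -145.8, 148.6]
eef_rot: [[0.022, 0.977, 0.214], [-0.011, 0.214, -0.977], [-1.0, 0.019, 0.015]]
wrist_force: [-0.5, -0.6, -0.1]
width: -0.1
```

Run:
```python
from h import *
go([-50,-52,148])
```

```text
clk 3.65 loc now [-50.  -65.8 148.6] F [-0.5 -0.6 -0.1] w -0.1 tilt [ 0.022 -0.011] shift cm [ 0.04 -0.01 -1.39] turn -0.0038
```

Call:
apply_moves(
  targets=[
    [0,0,-0.6,0],
    [0,0,-0.6,0],
    [0,0,-0.6,0],
    [0,0,-0.6,0],
    [0,0,-0.6,0],
  ],
)

```text
clock: 4.15
eef_pos: [592.2, -115.8, 148.5]
eef_rot: [[0.023, 0.977, 0.213], [-0.013, 0.213, -0.977], [-1.0, 0.02, 0.017]]
wrist_force: [0.2, -1.1, -1.5]
width: -0.2
```

Run:
```python
from h import *
go([-50,8,148])
im=imaging.camera("side"); c=im[95:195,220:320]; cv2.imwrite("pics/s3.png",cv2.resize(c,None,fx=6,fy=6,interpolation=cv2.INTER_CUBIC))
```

```text
clk 4.15 loc now [-50.2 -35.1 148.5] F [ 0.2 -1.1 -1.5] w -0.2 tilt [ 0.023 -0.013] shift cm [-0.02 -0.01 -4.31] turn -0.0052
```

View pics/s3.png

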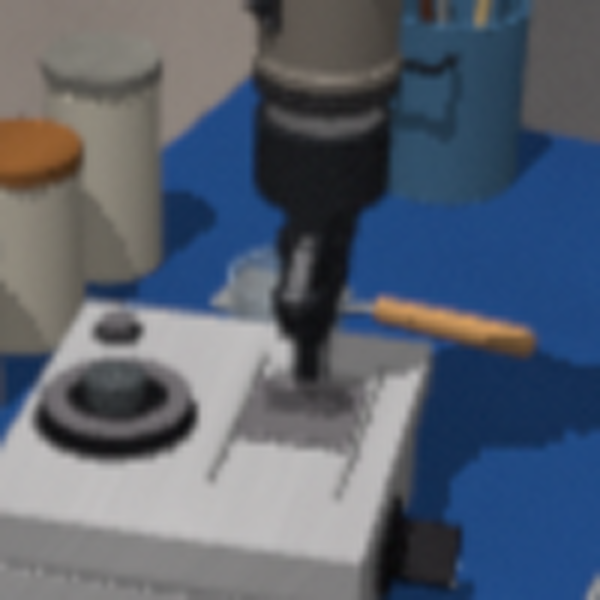

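Call:
apply_moves(
  targets=[
    [0,0,-0.6,0],
    [0,0,-0.6,0],
    [0,0,-0.6,0],
    [0,0,-0.6,0],
    [0,0,-0.6,0],
  ],
)

```text
clock: 4.7
eef_pos: [585.1, -83.7, 148.3]
eef_rot: [[0.023, 0.977, 0.213], [-0.013, 0.213, -0.977], [-1.0, 0.02, 0.017]]
wrist_force: [-0.4, -1.3, 0.9]
width: -0.1
```

Run:
```python
from h import *
go([-50,8,148])
im=imaging.camera("side"); c=im[95:195,220:320]; cv2.imwrite("pics/s4.png",cv2.resize(c,None,fx=6,fy=6,interpolation=cv2.INTER_CUBIC))
```

```text
clk 4.7 loc now [-50.1  -2.3 148.3] F [-0.4 -1.3  0.9] w -0.1 tilt [ 0.023 -0.013] shift cm [ 0.02  0.   -1.03] turn -0.005
```

View pics/s4.png

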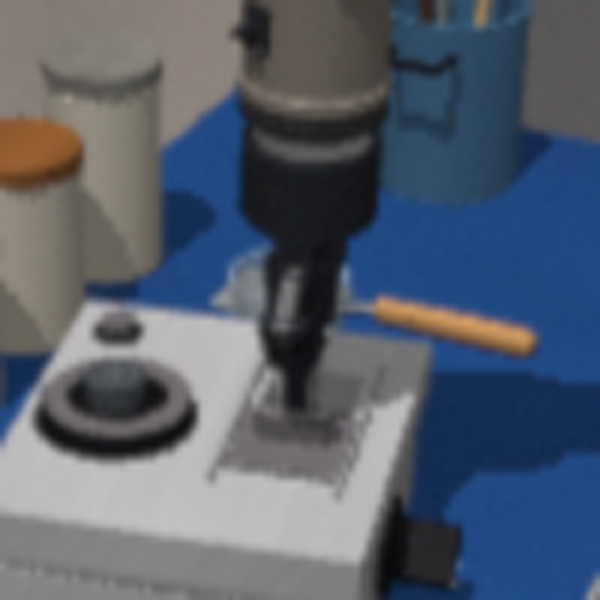

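Call:
apply_moves(
  targets=[
    [0,0,-0.4,0],
    [0,0,-0.4,0],
    [0,0,-0.3,0],
  ],
)

```text
clock: 5.05
eef_pos: [582.6, -71.9, 148.4]
eef_rot: [[0.023, 0.977, 0.214], [-0.014, 0.214, -0.977], [-1.0, 0.02, 0.018]]
wrist_force: [1.4, -9.8, 0.4]
width: -0.1
```

Call:
apply_moves(
  targets=[
    [0,0,-0.05,0],
    [0,0,0,0],
  ],
)

```text
clock: 5.25
eef_pos: [582.7, -72.5, 148.4]
eef_rot: [[0.024, 0.977, 0.213], [-0.015, 0.213, -0.977], [-1.0, 0.02, 0.02]]
wrist_force: [-0.5, -0.7, -0.4]
width: 0.2
```

Run:
```python
from h import *
go([-50,8,148])
im=imaging.camera("side"); c=im[95:195,220:320]; cv2.imwrite("pics/s5.png",cv2.resize(c,None,fx=6,fy=6,interpolation=cv2.INTER_CUBIC))
```

```text
clk 5.25 loc now [-50.    9.2 148.4] F [-0.5 -0.7 -0.4] w 0.2 tilt [ 0.024 -0.015] shift cm [ 0.04 -0.    0.12] turn -0.0049
```

View pics/s5.png

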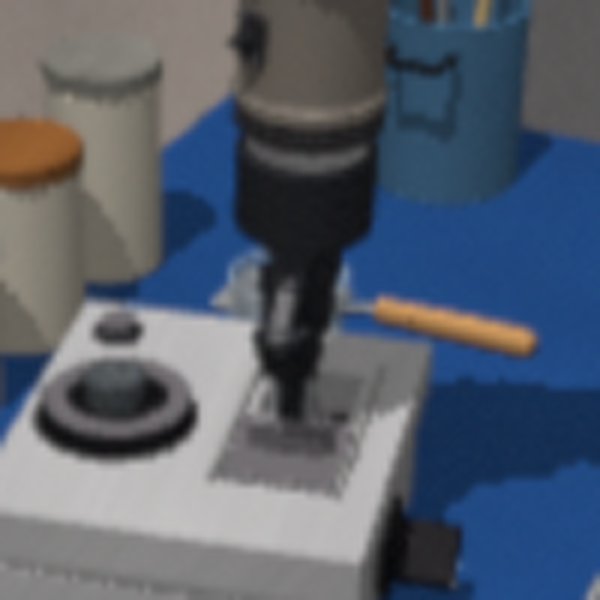

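Call:
apply_moves(
  targets=[
    [0,0,0.4,0],
    [-2,0,0,0],
    [-1,0,1,0],
    [0,0,2,0],
    [0,0,2,0],
  ],
)

```text
clock: 5.8
eef_pos: [594.1, -120.7, 180.0]
eef_rot: [[0.023, 0.975, 0.221], [-0.009, 0.221, -0.975], [-1.0, 0.021, 0.014]]
wrist_force: [0.8, -0.3, 0.0]
width: 0.2
```

Run:
```python
from h import *
go([-50,-45,150])
im=imaging.camera("side"); c=im[95:195,220:320]; cv2.imwrite("pics/s6.png",cv2.resize(c,None,fx=6,fy=6,interpolation=cv2.INTER_CUBIC))
```

```text
clk 5.8 loc now [-49.4 -40.3 180. ] F [ 0.8 -0.3  0. ] w 0.2 tilt [ 0.023 -0.009] shift cm [ 3.01 -0.12  0.43] turn 0.0034
```

View pics/s6.png

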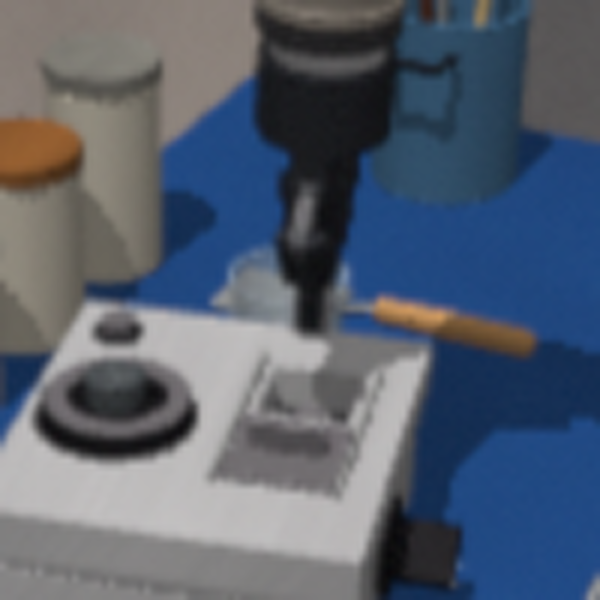

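Call:
apply_moves(
  targets=[
    [1.5,-0.1,0.4,0],
    [1.5,0,0,0],
    [0,0,0,0],
  ],
)

```text
clock: 6.15
eef_pos: [594.7, -131.2, 147.0]
eef_rot: [[0.023, 0.976, 0.214], [-0.011, 0.215, -0.977], [-1.0, 0.02, 0.016]]
wrist_force: [-0.8, 0.8, 0.1]
width: 0.2
```

Run:
```python
from h import *
go([-50,-45,126])
im=imaging.camera("side"); c=im[95:195,220:320]; cv2.imwrite("pics/s7.png",cv2.resize(c,None,fx=6,fy=6,interpolation=cv2.INTER_CUBIC))
im=imaging.camera("top"); c=im[100:220,235:360]; cv2.imwrite("pics/t7.png",cv2.resize(c,None,fx=5,fy=5,interpolation=cv2.INTER_CUBIC))
```

```text
clk 6.15 loc now [-51.  -50.7 147. ] F [-0.8  0.8  0.1] w 0.2 tilt [ 0.023 -0.011] shift cm [ 2.09  0.06 -0.6 ] turn -0.0036
```

View pics/s7.png

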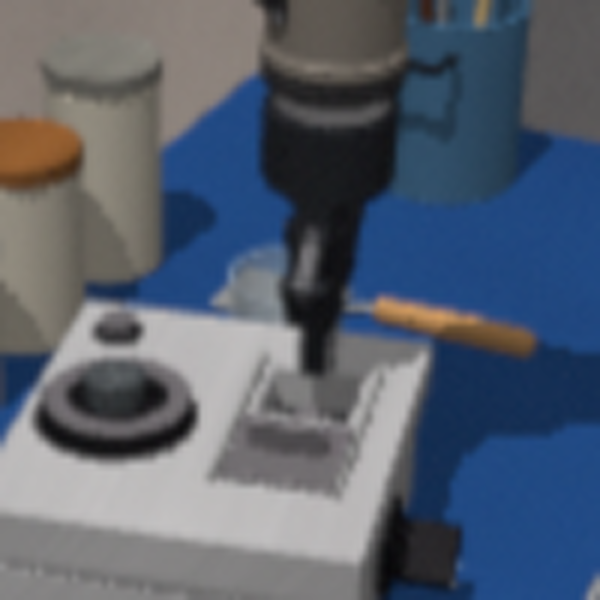

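View pics/t7.png

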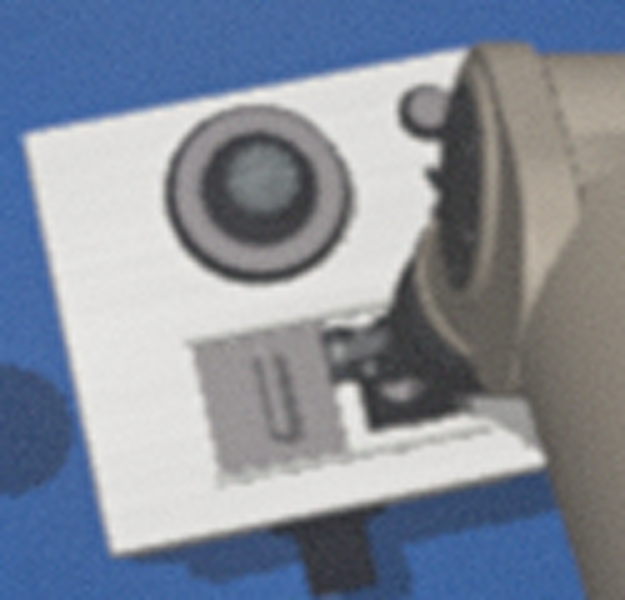

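Run:
```python
from h import *
for P in ([-50,-45,104],[-77,-18,120],[-77,-72,120],[-77,-18,92]): print(P,(proj("top",w(BP,P))-[235,100])*5+2, (proj("side",w(BP,P))-[220,95])*6+2.5)
```

```text
[-50, -45, 104] [[402.95460272 378.05751159]] [[310.20835055 413.44372238]]
[-77, -18, 120] [[368.77535763 434.13149866]] [[347.43406451 419.63050087]]
[-77, -72, 120] [[473.03254298 412.96288692]] [[364.25929816 373.46901765]]
[-77, -18, 92] [[359.94908813 443.03737177]] [[345.47592244 460.27948673]]
```

Call:
apply_moves(
  targets=[
    [0.5,0.1,-0.6,0],
    [0.5,0,0,0],
    [0.3,0,0,0],
    [0,0,0,0],
  ],
)

```text
clock: 6.65
eef_pos: [596.4, -122.1, 135.2]
eef_rot: [[0.027, 0.976, 0.218], [-0.011, 0.218, -0.976], [-1.0, 0.024, 0.016]]
wrist_force: [-0.1, -0.5, 0.3]
width: -0.0
```

Run:
```python
from h import *
go([-50,-45,121])
```

```text
clk 6.65 loc now [-47.5 -42.2 135.2] F [-0.1 -0.5  0.3] w -0.0 tilt [ 0.027 -0.011] shift cm [ 1.42 -0.29  0.26] turn 0.0003
```

Call:
apply_moves(
  targets=[
    [0.4,-0.25,0.2,0],
    [0.4,-0.05,0,0],
    [0.3,0,0,0],
    [0,0,0,0],
  ],
)

```text
clock: 7.05
eef_pos: [594.1, -125.4, 123.6]
eef_rot: [[0.027, 0.976, 0.218], [-0.011, 0.218, -0.976], [-1.0, 0.024, 0.017]]
wrist_force: [0.5, -0.2, 0.3]
width: 0.1
```

Run:
```python
from h import *
go([-50,-45,115])
```

```text
clk 7.05 loc now [-50.4 -44.9 123.6] F [ 0.5 -0.2  0.3] w 0.1 tilt [ 0.027 -0.011] shift cm [ 0.86  0.02 -0.  ] turn -0.0001
```

Centred over the button (tip about 2 mm above it). Now press.

Call:
apply_moves(
  targets=[
    [0.2,0,0,0],
    [0.2,0,0,0],
    [0.2,0,0,0],
  ],
)

```text
clock: 7.35
eef_pos: [594.4, -125.5, 117.8]
eef_rot: [[0.027, 0.976, 0.217], [-0.011, 0.218, -0.976], [-1.0, 0.024, 0.017]]
wrist_force: [-0.6, 0.8, 3.1]
width: -0.1
```

Call:
apply_moves(
  targets=[
    [0.2,0,0,0],
    [0.1,0,0,0],
  ],
)

```text
clock: 7.55
eef_pos: [594.4, -125.5, 115.1]
eef_rot: [[0.027, 0.976, 0.217], [-0.011, 0.218, -0.976], [-1.0, 0.024, 0.017]]
wrist_force: [-4.1, 0.2, 12.1]
width: -0.1
```

Call:
apply_moves(
  targets=[
    [0.1,0,0,0],
    [0.1,0,0,0],
    [0.1,0,0,0],
    [0.1,0,0,0],
    [0.1,0,0,0],
  ],
)

```text
clock: 8.05
eef_pos: [594.4, -125.5, 115.1]
eef_rot: [[0.027, 0.976, 0.217], [-0.013, 0.217, -0.976], [-1.0, 0.024, 0.018]]
wrist_force: [-4.5, -0.2, 10.8]
width: 0.3
```

Call:
apply_moves(
  targets=[
    [0.08,0,0,0],
    [0.08,0,0,0],
    [0.08,0,0,0],
    [0.08,0,0,0],
    [0.08,0,0,0],
  ],
)

```text
clock: 8.55
eef_pos: [594.4, -125.5, 115.2]
eef_rot: [[0.028, 0.976, 0.217], [-0.014, 0.217, -0.976], [-1.0, 0.024, 0.02]]
wrist_force: [-3.9, 0.0, 9.2]
width: 0.0
```

Call:
apply_moves(
  targets=[
    [0.08,0,0,0],
    [0.08,0,0,0],
    [0.08,0,0,0],
    [0.08,0,0,0],
    [0.08,0,0,0],
  ],
)

```text
clock: 9.05
eef_pos: [594.4, -125.4, 115.2]
eef_rot: [[0.028, 0.976, 0.217], [-0.015, 0.217, -0.976], [-0.999, 0.024, 0.021]]
wrist_force: [-4.2, 0.9, 9.2]
width: -0.3
```

Call:
apply_moves(
  targets=[
    [-0.5,0,0,0],
    [-1.5,0,0,0],
    [-2,0,0,0],
    [-2,0,0,0],
    [0,0,0,0],
  ],
)

```text
clock: 9.55
eef_pos: [593.5, -124.5, 179.4]
eef_rot: [[0.03, 0.976, 0.217], [-0.015, 0.217, -0.976], [-0.999, 0.026, 0.021]]
wrist_force: [0.2, -1.3, -0.0]
width: 0.1
```

Run:
```python
from h import *
go([-50,62,176])
im=imaging.camera("side"); c=im[95:195,220:320]; cv2.imwrite("pics/s8.png",cv2.resize(c,None,fx=6,fy=6,interpolation=cv2.INTER_CUBIC))
```

```text
clk 9.55 loc now [-50.8 -43.9 179.4] F [ 0.2 -1.3 -0. ] w 0.1 tilt [ 0.03  -0.015] shift cm [  0.12   0.06 -10.59] turn -0.0009
```

View pics/s8.png

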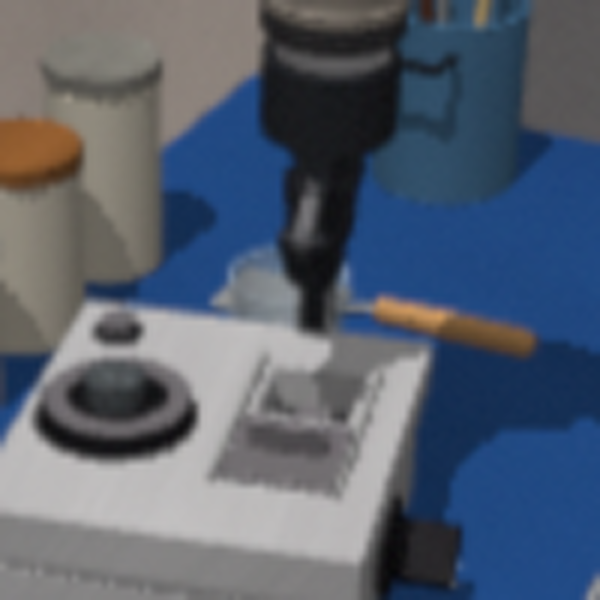

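Call:
apply_moves(
  targets=[
    [0,0,-3,0],
    [0,0,-3,0],
    [0,0,-3,0],
    [0,0,-1.6,0],
    [0,0,0,0],
  ],
)

```text
clock: 10.1
eef_pos: [567.3, -19.4, 172.6]
eef_rot: [[0.024, 0.977, 0.214], [-0.016, 0.214, -0.977], [-1.0, 0.02, 0.02]]
wrist_force: [0.0, -0.6, 0.4]
width: -0.1
```

Run:
```python
from h import *
go([-50,62,148])
```

```text
clk 10.1 loc now [-53.4  64.4 172.6] F [ 0.  -0.6  0.4] w -0.1 tilt [ 0.024 -0.016] shift cm [2.47 0.3  0.19] turn -0.0041
```

Call:
apply_moves(
  targets=[
    [0.8,0.3,0.1,0],
    [0.8,0,0,0],
    [0.8,0,0,0],
    [0,0,0,0],
  ],
)

```text
clock: 10.5
eef_pos: [571.0, -24.3, 144.8]
eef_rot: [[0.021, 0.977, 0.21], [-0.018, 0.21, -0.977], [-1.0, 0.017, 0.022]]
wrist_force: [0.1, -0.8, -0.8]
width: 0.3
```

Run:
```python
from h import *
go([-50,48,148])
im=imaging.camera("side"); c=im[95:195,220:320]; cv2.imwrite("pics/s9.png",cv2.resize(c,None,fx=6,fy=6,interpolation=cv2.INTER_CUBIC))
```

```text
clk 10.5 loc now [-50.9  58.8 144.8] F [ 0.1 -0.8 -0.8] w 0.3 tilt [ 0.021 -0.018] shift cm [-0.3   0.11  1.09] turn -0.008
```

View pics/s9.png

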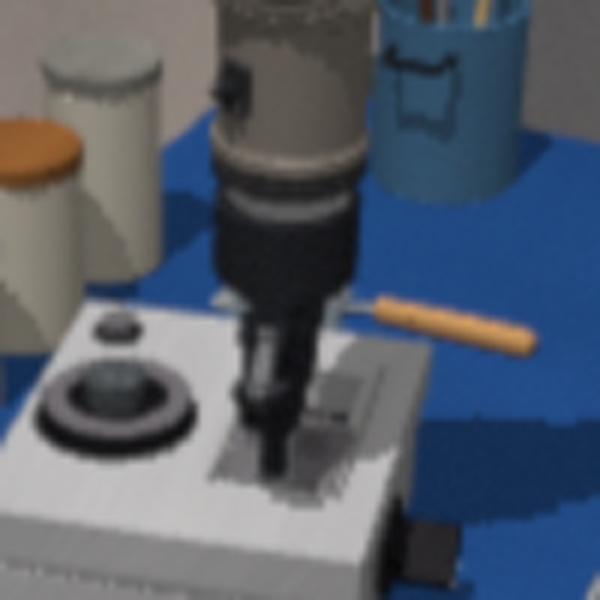

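Call:
apply_moves(
  targets=[
    [-0.3,0.1,0.6,0],
    [0,0,0.6,0],
    [0,0,0.6,0],
    [0,0,0.6,0],
    [0,0,0.6,0],
  ],
)

```text
clock: 11.05
eef_pos: [579.2, -55.4, 149.8]
eef_rot: [[0.023, 0.978, 0.21], [-0.016, 0.21, -0.978], [-1.0, 0.019, 0.021]]
wrist_force: [0.8, 2.5, -0.5]
width: 0.2
```

Run:
```python
from h import *
go([-50,-27,148])
```

```text
clk 11.05 loc now [-49.6  26.7 149.8] F [ 0.8  2.5 -0.5] w 0.2 tilt [ 0.023 -0.016] shift cm [0.29 0.01 5.36] turn -0.0084
```

Call:
apply_moves(
  targets=[
    [0.05,0,0.6,0],
    [0.05,0,0.6,0],
    [0,0,0.6,0],
    [0,0,0.6,0],
    [0,0,0.6,0],
  ],
)

```text
clock: 11.55
eef_pos: [586.3, -87.0, 149.8]
eef_rot: [[0.023, 0.977, 0.21], [-0.016, 0.21, -0.978], [-1.0, 0.019, 0.02]]
wrist_force: [0.3, 1.1, -0.7]
width: -0.2
```

Run:
```python
from h import *
go([-50,-27,148])
```

```text
clk 11.55 loc now [-49.7  -5.7 149.8] F [ 0.3  1.1 -0.7] w -0.2 tilt [ 0.023 -0.016] shift cm [ 0.23 -0.02  2.12] turn -0.0082
```

Call:
apply_moves(
  targets=[
    [0,0,0.5,0],
    [0,0,0.5,0],
    [0,0,0.4,0],
    [0,0,0.3,0],
  ],
)

```text
clock: 11.95
eef_pos: [590.3, -105.5, 149.9]
eef_rot: [[0.023, 0.978, 0.209], [-0.016, 0.21, -0.978], [-1.0, 0.019, 0.02]]
wrist_force: [0.0, 2.3, 0.4]
width: -0.1
```

Call:
apply_moves(
  targets=[
    [0,0,0.3,0],
  ],
)

```text
clock: 12.05
eef_pos: [591.0, -108.6, 149.9]
eef_rot: [[0.023, 0.978, 0.209], [-0.016, 0.21, -0.978], [-1.0, 0.02, 0.02]]
wrist_force: [-0.3, 2.2, -0.3]
width: -0.1
```

Run:
```python
from h import *
go([-50,-27,148])
im=imaging.camera("side"); c=im[95:195,220:320]; cv2.imwrite("pics/s10.png",cv2.resize(c,None,fx=6,fy=6,interpolation=cv2.INTER_CUBIC))
```

```text
clk 12.05 loc now [-49.8 -27.9 149.9] F [-0.3  2.2 -0.3] w -0.1 tilt [ 0.023 -0.016] shift cm [ 0.19 -0.03 -0.09] turn -0.0085
```

View pics/s10.png

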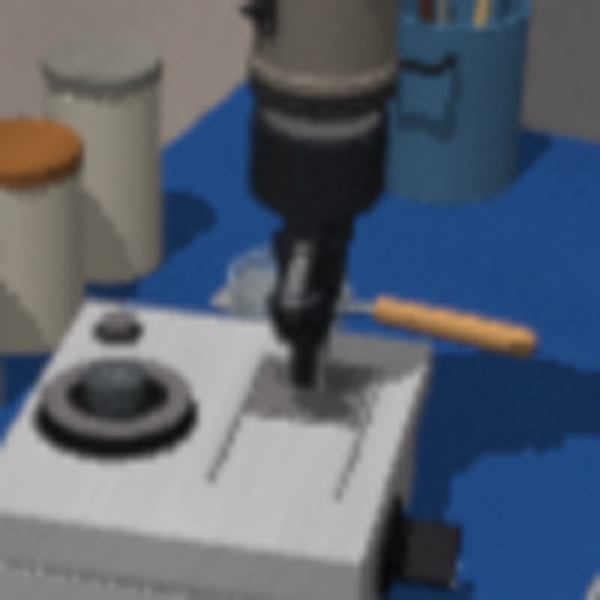

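No stop yet (2.2 N is sliding friction); continue in small steps.

Call:
apply_moves(
  targets=[
    [0,0,0.25,0],
  ],
)

```text
clock: 12.2
eef_pos: [591.4, -110.3, 149.9]
eef_rot: [[0.023, 0.978, 0.209], [-0.014, 0.21, -0.978], [-1.0, 0.019, 0.019]]
wrist_force: [-2.4, 10.1, 1.1]
width: -0.2
```

Call:
apply_moves(
  targets=[
    [0,0,0.25,0],
  ],
)

```text
clock: 12.3
eef_pos: [591.4, -110.2, 149.8]
eef_rot: [[0.021, 0.977, 0.211], [-0.011, 0.212, -0.977], [-1.0, 0.018, 0.016]]
wrist_force: [-3.0, 7.7, 3.0]
width: 0.3
```

Stop reached. Hold a moment, back off, lift, and check.

Call:
apply_moves(
  targets=[
    [0,0,0.05,0],
    [0,0,0,0],
    [0,0,-0.4,0],
    [-2,0,0,0],
    [-3,0,0,0],
  ],
)

```text
clock: 12.8
eef_pos: [586.5, -106.5, 196.9]
eef_rot: [[0.013, 0.977, 0.212], [-0.012, 0.212, -0.977], [-1.0, 0.01, 0.014]]
wrist_force: [-0.7, 0.8, 0.4]
width: -0.3
```

Call:
apply_moves(
  targets=[
    [-3,0,0,0],
    [-1,-3,3,0],
    [0,-4,3,0],
    [0,-4,3,0],
    [0,-4,3,0],
  ],
)

```text
clock: 13.3
eef_pos: [470.1, -253.9, 243.6]
eef_rot: [[0.027, 0.974, 0.224], [-0.014, 0.224, -0.974], [-1.0, 0.023, 0.02]]
wrist_force: [0.7, -2.1, -0.1]
width: -0.1
```

Call:
apply_moves(
  targets=[
    [0,-2,1,0],
    [0,0,0,0],
    [0,0,0,0],
  ],
)

```text
clock: 13.6
eef_pos: [446.1, -276.8, 244.0]
eef_rot: [[0.025, 0.978, 0.209], [-0.019, 0.21, -0.978], [-0.999, 0.02, 0.024]]
wrist_force: [0.2, 0.6, -0.2]
width: -0.4
```

Run:
```python
from h import *
go([-50,-27,148])
im=imaging.camera("top"); cv2.imwrite("pics/t11.png",im); c=im[100:220,235:360]; cv2.imwrite("pics/t11c.png",cv2.resize(c,None,fx=5,fy=5,interpolation=cv2.INTER_CUBIC))
im=imaging.camera("side"); cv2.imwrite("pics/s11.png",im)
for uv in ((0,0),): pass
for c in ("top","side"):
  for t in ("tab","well"): print(c,t,[(np.round(w([0,0,-BP[2]],np.array(d["at"])-[BP[0],BP[1],0])[0],1),round(d["conf"],2)) for d in imaging.pinpoint(t,c)[:2]])
```

```text
clk 13.6 loc now [-227.9 -160.3  244. ] F [ 0.2  0.6 -0.2] w -0.4 tilt [ 0.025 -0.019] shift cm [  9.63  17.48 -13.72] turn -0.0086
top tab [(array([-51.7, -42.1, 131.3]), 0.91), (array([ 53.6,  10.1, 133.4]), 0.35)]
top well [(array([-48.9, -46.4, 120.6]), 0.64)]
side tab [(array([-49.5, -44.7, 133.9]), 0.48)]
side well [(array([-51.5, -46.9, 118. ]), 0.85)]
```

View pics/t11c.png

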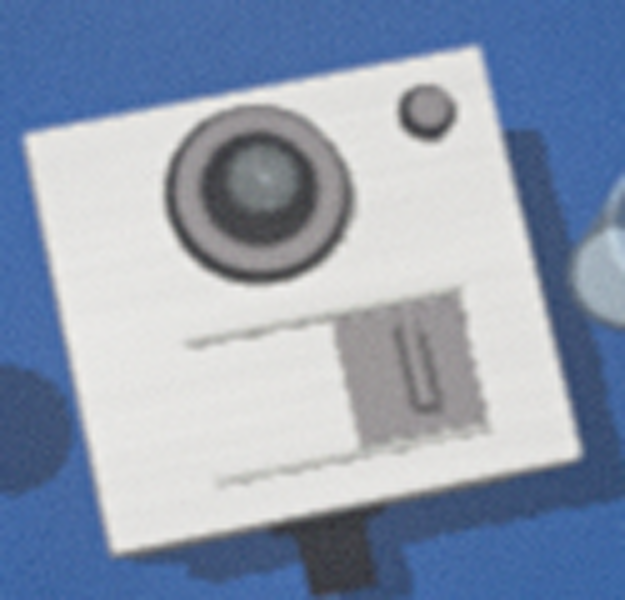

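View pics/t11.png

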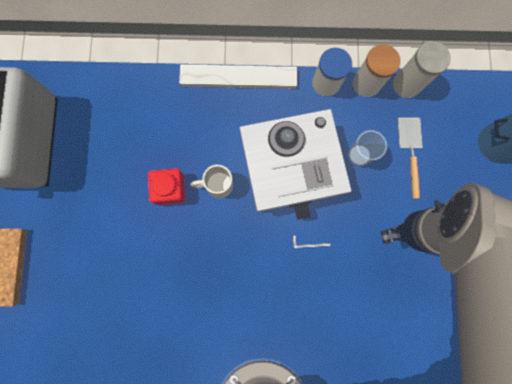

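View pics/s11.png

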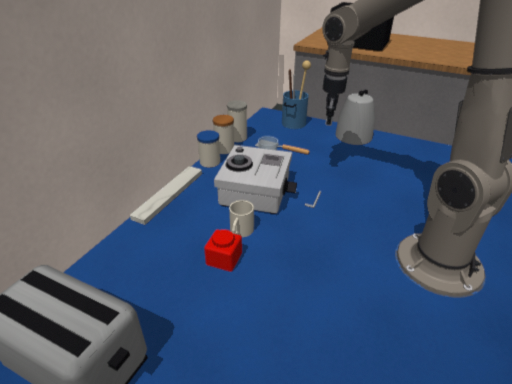

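The shutter sits flush at the end of its rails: its right edge is at crop pixel (465–490, 290–425), level with the rail ends. The blender corners are at the same pixels as at the start, the other things look unmoved, and the arm is clear.

```bash
python3 -c "
from cell import workorder
print(workorder.finish_job())"
```

```text
the job is handed in; nothing more can be done
None
```

The job is done and handed in at about 13.7 s of the 58 s allowed; the hand-in gives no verdict.

- **Shutter opened:** I pushed the tab with the closed fingertips until it reached its end stop. The force rose from about 1–2 N to 9.8 N, at the position expected for 72 mm.
- **Reset button:** I pressed it at the well centre until it bottomed. The tip was about 98 mm up, the expected height for full travel, with 9–12 N on the button against the 4 N needed. I kept it down for about 1.5 s and then lifted off. I infer that the button came up from the clear lift-off; I did not measure its joint.
- **Shutter closed:** I pushed the tab back until it hit the closed stop at about 10 N, then moved the arm well away.

**Last checks:** In the final top picture the shutter is level with its rail ends. The networks put the tab at blender y -42 mm (top camera) and -44.7 mm (side camera), where fully closed is -45 mm; the 3 mm difference is within their error. The blender's corners are at the same pixels as at the start. The gasket, start key, knob, jar, box, mug, hex key and spatula look unmoved. The wrist force reads about zero. No check failed.

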